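Clear the packing scrap, shut the box and work the levelling lever

ROBOT

A 6-joint arm with a two-finger parallel gripper is mounted at the origin on the work surface. World frame = base frame: x ahead of the robot, y to its left, z up, the work surface at z = 0. Lengths are in m, angles in rad, forces in N, time in s.
With the tool pointing down it reaches from about 0.325 to 0.775 m from the base axis. Payload 9.3 kg.
Tool frame: the origin (TCP) lies between the finger pads; the fingertips stand 19 mm ahead of it and the grasp point (between the pads) is the TCP (ctrl.tip_extent is the z of the fingertips in the tool frame, in m); z points along the fingers, y is the line along which they close (so a half turn about z gives the same grasp; the last joint's range is limited). The gripper opens to 85 mm and grips with 20 to 120 N. Pads are 22 mm wide; open, the fingers measure 114 mm over their backs; the gripper's body (76 mm by 85 mm) begins 54 mm behind the grasp point. The pads swing forward as they close: fully open they stand 13 mm farther back than shut.
Start: joints at [-1.422, 0.259, 0.021, 1.334, 0, 1.418], TCP at [0.163, -0.525, 0.25] pointing down, gripper open.
Joint ranges: [-3.04, 3.04], [-0.91, 1.82], [-1.04, 1.36], [-1.92, 1.95], [-1.52, 1.45], [-3.14, 3.14]. Speed limits (rad/s): [2.22, 2.22, 2.79, 3.14, 3.14, 3.14].

INTERFACE

Orientations are given as [roll, pitch, yaw] about the fixed x, y, z axes, in that order (R = Rz(yaw) Ry(pitch) Rx(roll)).
In Python, from rig import ctrl gives the robot as it stands.
- The arm moves only by the shell command python3 -m handwheel 'ROWS'. ROWS is JSON, one flat list of numbers, 7 for each row, row after row: the turn, a rotation vector about the world's x, y, z each as a share of 30 degrees, from -1 to 1, then the shift along the world's x, y, z each as a share of 0.2 m, from -1 to 1, then the closure, from -1 (fully open) to 1 (shut). A call has 1 to 20 rows; each row is the pose to reach, as a shift and turn from the pose commanded when the call began; what a row does not reach only later rows make up. A row lasts 1/12 s, in which the tool goes at most 41.7 mm and 7.16 degrees, less where a joint would pass 70% of its speed; a pose out of reach is approached as far as the arm can. A call with a number of a shift or a turn outside -1 to 1 is refused whole. A call with a gripper value outside its range is refused whole. The fingers move at their own pace and stop on an object; the grip force is fixed at half the most. Time passes only in rows, so rows that repeat a pose let the fingers close. It gives the time, the measured TCP pose, the force, the opening and the grip force at its end, in the units of the state.
- ctrl.read_state(): the state, without advancing time (a new reading comes with each control period).
- ctrl.capture(name): name is "scene" or "top" or "wrist"; returns a dict with "frame" (384x512x3 uint8, blue, green, red), "mtx" (3x3 intrinsics, pixels), "R" (3x3) and "t" (3): a world point X has camera coordinates R X + t. Camera axes: x right, y down, z forward; pixel columns grow to the right and rows downward; lengths in m; the calibration is good to about 2 mm. A picture is of the moment at which its call begins. There is no depth.
- ctrl.sign_off(): hands the job in; it is judged then, once.
The state is a dict: "clock": time; "qpos": joint angles; "qvel": joint speeds; "joint_torque": joint torques, N m; "position": TCP position; "ee_rot": TCP orientation; "ft_force": force on the tool from outside, world axes, zero at the start; "ft_torque": the same for the moment, N m; "grip_width": finger opening in m; "finger_force": force on a finger pad.
Only numpy, scipy, OpenCV 4.12 (cv2) and the standard library are available. Lean on these libraries where they do the work, as an engineer would, in place of code of your own. Each camera call takes 0.05 s, during which the arm holds its last target. There are 200 camera calls.

TASK

Clear the packing counter: put every piece of packing scrap (crumpled paper balls, pink foam corners, wooden offcuts; four to six of them) into the grey scrap box, then shut its yellow lid fully. With the lid shut and all the scrap inside, settle the load: press the red lever right down to its stop and let it come all the way back up. Leave the mug, the coffee cup and the phone where they are.

Things in the scene. Friction and masses are not known exactly. Their poses are not given: they have to be found in the camera images.
- bin: grey open-topped steel scrap box screwed to the counter at the robot's right: 200 (own x) x 220 (own y) x 130 mm high outside, walls and floor 6 mm; origin at the centre of its underside, z up. Lid hinge on its own +x rim (roughly world -y); its own -x side (roughly world +y) faces the scrap; its own -y side faces the robot and carries the lever's post and arm
- bin_in (a point): centre of the box's inner floor, 6 mm above the counter, axes as bin. A steel levelling plate (200 mm wide, from 75 to 118 mm above the counter, face at own x = +84 mm) stands before the hinge-side wall; the lever drives it 20 mm towards own -x to settle heaped scrap. Scrap must lie below the rim for the lid to shut
- lid (a joint): angle of the yellow lid, rad: 0 flat shut on the rim, 1.57 upright, 1.9 as far open as it goes; it starts standing open. The stiff hinge (0.55 N m friction) holds it at any angle, so it must be pushed all the way down; then it stays shut
- lid_hinge (a point): middle of the lid's hinge line, which runs along the box's own y at own x = +100 mm, z = 130 mm; fixed to the box. The lid is a plate reaching 200 mm from it, 220 mm wide, 8 mm thick, its underside in the hinge plane (its top is 138 mm above the counter when shut), plus the tab
- lid_tab (a point): top face of the black finger tab, 60 mm wide, 20 mm long, 8 mm thick, at the middle of the lid's free edge; the point is 210 mm from the hinge line and moves with the lid
- lever (a joint): angle of the sprung press lever, rad: 0 up at rest, 0.6 fully down at its stop; the spring returns it when let go. Pivot along the box's own y at own x = +90 mm, z = 100 mm; at rest the 290 mm arm rises 0.55 rad above level towards own -x and swings down to 0.05 rad below level. About 2 N at the handle starts it, 7 N holds it at the stop
- lever_grip (a point): point on the axis of the lever's red crossbar (round bar 20 mm thick along the box's own y), at own y = -70 mm, 290 mm from the pivot; 252 mm above the counter at rest, 85 mm at the stop. The bar reaches 65 mm to the own -y and 45 mm to the own +y side of it. It is 57 mm out from the box's own -x wall at rest, 100 mm at the stop
- paper0: white crumpled-paper ball, about 60 mm across, lumpy (it does not roll far), stiff enough to be gripped at 40 to 60 mm across; origin at its centre, about 30 mm above the counter; 14 to 28 g. May be absent (None)
- paper1: white crumpled-paper ball, about 60 mm across, lumpy (it does not roll far), stiff enough to be gripped at 40 to 60 mm across; origin at its centre, about 30 mm above the counter; 14 to 28 g. May be absent (None)
- foam0: pink L-shaped foam corner offcut, stiff; outer size 60 x 60 mm, 45 mm high (z), origin at the middle of the 60 x 60 outline and of the height, 22.5 mm above the counter. One arm is x -30 to 30, y -30 to -6 mm; the other x -30 to -6, y -6 to 30 mm; the rest is open. About 30 g. May be absent (None)
- foam1: pink L-shaped foam corner offcut, stiff; outer size 60 x 60 mm, 45 mm high (z), origin at the middle of the 60 x 60 outline and of the height, 22.5 mm above the counter. One arm is x -30 to 30, y -30 to -6 mm; the other x -30 to -6, y -6 to 30 mm; the rest is open. About 30 g. May be absent (None)
- wood0: pale wooden crate-batten offcut, 80 x 36 x 28 mm (x, y, z), origin at its centre, 14 mm above the counter; about 50 g. May be absent (None)
- wood1: pale wooden crate-batten offcut, 80 x 36 x 28 mm (x, y, z), origin at its centre, 14 mm above the counter; about 50 g. May be absent (None)
- mug: blue ceramic mug, 80 mm across, 90 mm high, standing on the far side of the counter; origin at the centre of its underside. Not scrap: leave it alone
- coffee: takeaway coffee cup with white lid, 80 mm across, 107 mm high, on the far side of the counter; origin at the centre of its underside. Not scrap: leave it alone
- phone: white phone lying flat, 148 x 72 x 9 mm, on the far side of the counter; origin at the centre of its underside. Not scrap: leave it alone

How it is judged:
By the outcome, as a careful person would: the job done as asked, in the order asked, and still so for the second after the job is handed in, with the robot touching nothing.
Of paper0, paper1, foam0, foam1, wood0, wood1 only 4 to 6 are there at a start; the rules pass over those that are not, and their reading is None.
At some moment in a run one of paper0, paper1, foam0, foam1, wood0, wood1 may be knocked a few centimetres aside while the robot is not near it.
Once in a run the grip may slacken for a moment while it holds something.
It also fails if it takes over 210 s, if anything falls off the work surface, if the arm or the gripper's body presses on something with over 40 N, if the wrist force passes 120 N, or if a joint passes its speed limit or range.

## Working session

There is one attempt and no reset: what is moved stays moved. The work goes in short steps, Python scripts to look and compute and a shell command to move; the robot and the scene stay as the last step left them, time stands still between calls to the robot, and variables do not carry over. Pictures are saved under pics/ and viewed, at most 19 in all, crops included, and the job is handed in when it is done.

```bash
ls; mkdir -p pics; python3 - <<'E'
from rig import ctrl
import cv2
for n in("scene","top"):
    c=ctrl.capture(n);cv2.imwrite(f"pics/{n}0.png",c["frame"]);print(n,c["mtx"].round(1).tolist(),c["R"].round(3).tolist(),c["t"].round(3).tolist())
s=ctrl.read_state();print(s["clock"],s["position"],s["ee_rot"],s["grip_width"])
E
```

```text
pics
scene [[354.3, 0.0, 255.1], [0.0, 354.3, 189.5], [0.0, 0.0, 1.0]] [[0.362, 0.932, -0.018], [0.542, -0.226, -0.81], [-0.758, 0.284, -0.587]] [-0.222, -0.177, 1.452]
top [[405.5, 0.0, 255.8], [0.0, 405.5, 193.1], [0.0, 0.0, 1.0]] [[-0.004, -1.0, 0.004], [-0.975, 0.003, -0.223], [0.223, -0.005, -0.975]] [0.005, 0.601, 1.145]
0.1 [ 0.16343239 -0.52491573  0.24970775] [-3.14037166e+00 -1.54145575e-04  3.01787698e-01] 0.08550413227459468
```

View pics/scene0.png

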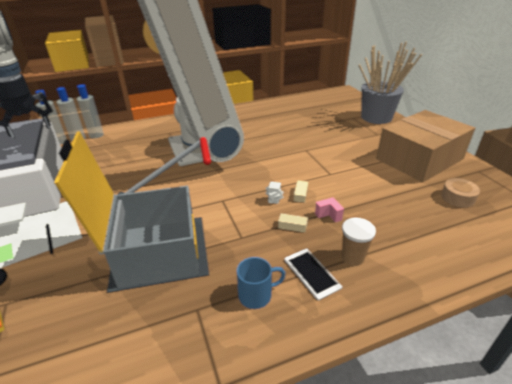

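View pics/top0.png

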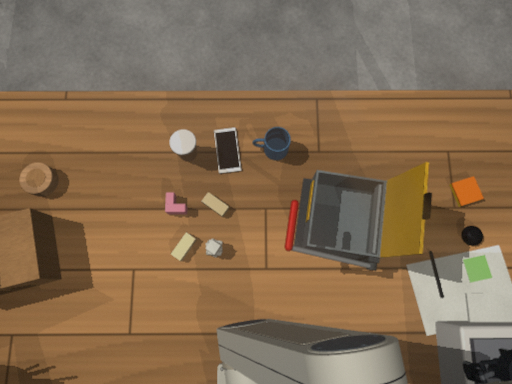

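Four scraps are visible in the top view: paper (214,247), wood (215,204) and (184,246), and foam (175,204). The bin is at (345,215) with its lid open, and the lever bar is red at (291,226). Next I'll measure them.

```bash
cat >h.py <<'E'
from rig import ctrl
import cv2, numpy as np
def ray(c,uv,z):
    K,R,t=c["mtx"],c["R"],c["t"]; o=-R.T@t
    d=R.T@np.linalg.inv(K)@np.array([uv[0],uv[1],1.]); return (o+d*(z-o[2])/d[2])
def proj(c,X):
    p=c["mtx"]@(c["R"]@np.asarray(X,float)+c["t"]); return p[:2]/p[2]
RNG={"pink":((165,70,80),(179,200,255),.045),"wood":((18,50,150),(32,140,255),.028),"white":((0,0,120),(179,45,255),.03),"red":((0,200,100),(4,255,255),.252),"red2":((175,200,100),(179,255,255),.252)}
def blobs(c,name,z=None,amin=40):
    lo,hi,zz=RNG[name]; z=zz if z is None else z
    m=cv2.inRange(cv2.cvtColor(c["frame"],cv2.COLOR_BGR2HSV),lo,hi)
    out=[]
    for k in cv2.findContours(m,cv2.RETR_EXTERNAL,cv2.CHAIN_APPROX_NONE)[0]:
        if cv2.contourArea(k)<amin: continue
        P=np.array([ray(c,p[0],z)[:2] for p in k])
        (x,y),(w,h),a=cv2.minAreaRect((P*1000).astype(np.float32))
        if w<h: w,h,a=h,w,a+90
        out.append((name,k.reshape(-1,2).mean(0).round().tolist(),"xy",round(x),round(y),"wh",round(w),round(h),"ang",round((a+90)%180-90)))
    return out
E
python3 - <<'E'
from h import *
c=ctrl.capture("top")
hsv=cv2.cvtColor(c["frame"],cv2.COLOR_BGR2HSV)
for u,v in [(215,204),(184,246),(170,200),(214,247),(291,226),(311,200),(230,230)]: print((u,v),hsv[v,u])
for n in RNG:
    for b in blobs(c,n): print(b)
f=c["frame"]
cv2.imwrite("pics/a.png",cv2.resize(f[155:275,150:440],None,fx=2.75,fy=2.75,interpolation=cv2.INTER_CUBIC))
E
```

```text
(215, 204) [ 21  85 190]
(184, 246) [ 24  73 203]
(170, 200) [175  89 200]
(214, 247) [ 22  25 196]
(291, 226) [  2 197 185]
(311, 200) [ 19 140 131]
(230, 230) [ 15 136 143]
('pink', [174.0, 204.0], 'xy', 576, 246, 'wh', 64, 62, 'ang', 90)
('wood', [182.0, 246.0], 'xy', 448, 223, 'wh', 81, 36, 'ang', -34)
('wood', [214.0, 203.0], 'xy', 578, 130, 'wh', 79, 36, 'ang', 54)
('white', [248.0, 372.0], 'xy', 114, 2, 'wh', 224, 95, 'ang', 90)
('white', [319.0, 357.0], 'xy', 126, -140, 'wh', 518, 120, 'ang', 85)
('white', [463.0, 299.0], 'xy', 288, -611, 'wh', 290, 267, 'ang', -78)
('white', [213.0, 248.0], 'xy', 446, 131, 'wh', 45, 45, 'ang', 90)
('white', [230.0, 168.0], 'xy', 692, 85, 'wh', 72, 30, 'ang', -79)
('white', [182.0, 142.0], 'xy', 777, 235, 'wh', 81, 80, 'ang', 2)
('white', [225.0, 134.0], 'xy', 795, 100, 'wh', 71, 56, 'ang', -82)
('white', [246.0, 70.0], 'xy', 1030, 32, 'wh', 102, 67, 'ang', -23)
('white', [506.0, 50.0], 'xy', 1104, -840, 'wh', 41, 39, 'ang', 0)
('white', [69.0, 68.0], 'xy', 1045, 604, 'wh', 349, 176, 'ang', 90)
('white', [317.0, 40.0], 'xy', 1144, -214, 'wh', 125, 61, 'ang', 90)
('white', [40.0, 30.0], 'xy', 1177, 731, 'wh', 61, 32, 'ang', -37)
('white', [4.0, 36.0], 'xy', 1152, 844, 'wh', 232, 41, 'ang', 8)
('white', [293.0, 15.0], 'xy', 1235, -124, 'wh', 63, 56, 'ang', -25)
('white', [383.0, 53.0], 'xy', 1127, -419, 'wh', 787, 337, 'ang', 90)
('white', [235.0, 8.0], 'xy', 1256, 66, 'wh', 104, 79, 'ang', 90)
('white', [159.0, 37.0], 'xy', 1128, 332, 'wh', 422, 336, 'ang', 90)
('red', [291.0, 223.0], 'xy', 478, -83, 'wh', 122, 16, 'ang', -10)
```

View pics/a.png

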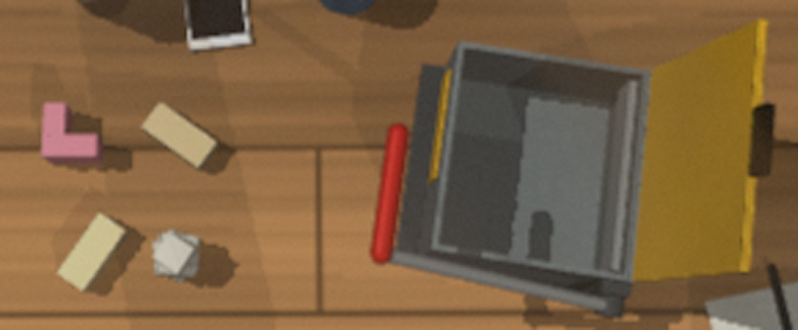

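```bash
python3 - <<'E'
from h import *
c=ctrl.capture("top")
px=[(317.3,170.6),(386,181.2),(307,246),(379.8,257.9)]
own=np.array([(-100,110),(100,110),(-100,-110),(100,-110)])/1000
W=np.array([ray(c,p,.13)[:2] for p in px]);print(W.round(3))
Wc=W.mean(0);A=own
H=A.T@(W-Wc);a=np.arctan2(H[0,1]-H[1,0],H[0,0]+H[1,1])
R=np.array([[np.cos(a),-np.sin(a)],[np.sin(a),np.cos(a)]]);print("bin",Wc,np.degrees(a));print((own@R.T+Wc-W).round(3))
f=lambda x,y:(np.array([x,y])@R.T+Wc).round(3)
print("grip",f(-.157,-.07),f(-.20,-.07),"tab open",f(.168,0),"tab shut",f(-.11,0))
c=ctrl.capture("scene")
for n in("pink","wood"):
    for b in blobs(c,n): print(b)
hs=cv2.cvtColor(c["frame"],cv2.COLOR_BGR2HSV); print([tuple(hs[v,u]) for u,v in[(275,190),(273,198),(297,222),(329,209)]])
for X in[(.446,.131,.03),(.448,.223,.014),(.578,.13,.014),(.576,.246,.0225)]: print(proj(c,X).round())
E
python3 -m handwheel '[0,0,0.6,0,0,0.75,-1, 0,0,0.6,0,0,0.75,-1, 0,0,0.6,0,0,0.75,-1, 0,0,0.6,0,0,0.75,-1]'
```

```text
[[ 0.652 -0.173]
 [ 0.621 -0.368]
 [ 0.437 -0.137]
 [ 0.404 -0.335]]
bin [ 0.52840378 -0.25340344] -99.26553062139216
[[ 0.001  0.001]
 [ 0.    -0.001]
 [-0.001 -0.   ]
 [-0.     0.001]]
grip [ 0.485 -0.087] [ 0.492 -0.045] tab open [ 0.501 -0.419] tab shut [ 0.546 -0.145]
('pink', [329.0, 209.0], 'xy', 596, 240, 'wh', 103, 76, 'ang', -29)
('wood', [294.0, 220.0], 'xy', 589, 125, 'wh', 83, 58, 'ang', 53)
('wood', [301.0, 190.0], 'xy', 459, 218, 'wh', 107, 40, 'ang', -36)
[(np.uint8(27), np.uint8(15), np.uint8(156)), (np.uint8(26), np.uint8(14), np.uint8(150)), (np.uint8(24), np.uint8(69), np.uint8(234)), (np.uint8(174), np.uint8(97), np.uint8(131))]
[274. 193.]
[300. 191.]
[292. 222.]
[327. 210.]
clock: 0.58
position: [0.1635, -0.5249, 0.4044]
ee_rot: [3.138, 0.002, 0.62]
ft_force: [-0.1, -1.2, 1.4]
grip_width: 0.0853
finger_force: 0.0
```

```bash

python3 -m handwheel '[0,0,0.62,0.52,0.82,0,-1, 0,0,0.62,0.52,0.82,0,-1, 0,0,0.62,0.52,0.82,0,-1, 0,0,0.62,0.52,0.82,0,-1, 0,0,0.62,0.52,0.82,0,-1]' >/dev/null
python3 -m handwheel '[0,0,0,0.52,0.82,0,-1, 0,0,0,0.52,0.82,0,-1, 0,0,0,0.52,0.82,0,-1, 0,0,0,0.52,0.82,0,-1, 0,0,0,0.52,0.82,0,-1]' >/dev/null
python3 -m handwheel '[0,0,0,0.52,0.82,0,-1, 0,0,0,0.52,0.82,0,-1, 0,0,0,0.52,0.82,0,-1, 0,0,0,0.52,0.82,0,-1, 0,0,0,0.52,0.82,0,-1]' 
python3 -m handwheel '[0,0,0,0.52,0.82,-1,-1, 0,0,0,0.52,0.82,-1,-1, 0,0,0,0.52,0.82,-1,-1, 0,0,0,0.52,0.82,-1,-1, 0,0,0,0.52,0.82,-1,-1, 0,0,0,0.52,0.82,-1,-1, 0,0,0,0.52,0.82,-1,-1, 0,0,0,0.52,0.82,-1,-1]' 
python3 - <<'E'
from h import *
c=ctrl.capture("wrist"); cv2.imwrite("pics/w1.png",c["frame"])
for b in blobs(c,"wood"): print(b)
print(ctrl.read_state()["qpos"].round(2))
E
```

```text
clock: 1.83
position: [0.4765, -0.0301, 0.4002]
ee_rot: [-3.142, -0.001, 0.942]
ft_force: [-0.3, -0.6, 0.4]
grip_width: 0.0859
finger_force: 0.0
clock: 2.5
position: [0.579, 0.1336, 0.1948]
ee_rot: [-3.136, 0.004, 0.943]
ft_force: [-0.4, 0.0, -0.8]
grip_width: 0.0849
finger_force: 0.0
('wood', [85.0, 171.0], 'xy', 455, 222, 'wh', 90, 40, 'ang', -34)
('wood', [262.0, 171.0], 'xy', 581, 130, 'wh', 83, 36, 'ang', 54)
[0.08 0.36 0.03 1.25 0.   2.28]
```

View pics/w1.png

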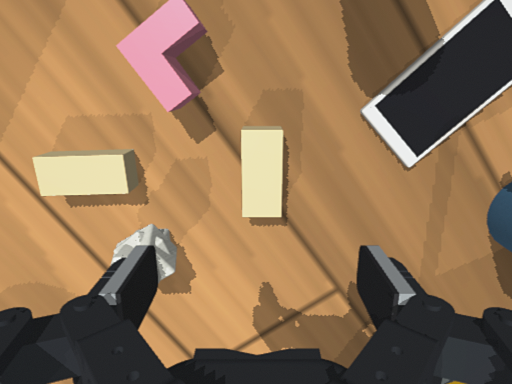

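Wrist view: the wood block is centred at (262,171), between the open fingers. Descending to grip it.

```bash

python3 -m handwheel '[0,0,0,0,0,-0.2,-1, 0,0,0,0,0,-0.4,-1, 0,0,0,0,0,-0.6,-1, 0,0,0,0,0,-0.75,-1, 0,0,0,0,0,-0.83,-1, 0,0,0,0,0,-0.88,-1, 0,0,0,0,0,-0.88,-1, 0,0,0,0,0,-0.88,1, 0,0,0,0,0,-0.88,1, 0,0,0,0,0,-0.88,1, 0,0,0,0,0,-0.88,1, 0,0,0,0,0,-0.88,1, 0,0,0,0,0,-0.88,1, 0,0,0,0,0,-0.88,1, 0,0,0,0,0,-0.88,1, 0,0,0,0,0,-0.88,1, 0,0,0,0,0,-0.88,1]'
python3 -m handwheel '[0,0,0,0,0,0.2,1, 0,0,0,0,0,0.4,1, 0,0,0,0,0,0.6,1, 0,0,0,0,0,0.8,1, 0,0,0,0,0,1,1, 0,0,0,0,0,1,1, 0,0,0,0,0,1,1]'
```

```text
clock: 3.97
position: [0.5803, 0.131, 0.0258]
ee_rot: [3.14, -0.002, 0.941]
ft_force: [-0.3, -0.9, 7.7]
grip_width: 0.035
finger_force: 60.7
clock: 4.55
position: [0.5804, 0.131, 0.2276]
ee_rot: [3.137, -0.004, 0.941]
ft_force: [0.0, 1.2, -0.9]
grip_width: 0.0347
finger_force: 60.2
```

```bash

python3 -m handwheel '[0,0,0,0,0,0.2,1, 0,0,0,0,0,0.4,1, 0,0,0,0,0,0.63,1, 0,0,0,-0.045,-0.18,0.63,1, 0,0,0,-0.045,-0.36,0.63,1, 0,0,0,-0.045,-0.54,0.63,1, 0,0,0,-0.045,-0.72,0.63,1, 0,0,0,-0.045,-0.92,0.63,1, 0,0,0,-0.045,-0.92,0.63,1]' >/dev/null
python3 -m handwheel '[0,0,0,-0.045,-0.18,0,1, 0,0,0,-0.045,-0.36,0,1, 0,0,0,-0.045,-0.54,0,1, 0,0,0,-0.045,-0.72,0,1, 0,0,0,-0.045,-0.92,0,1, 0,0,0,-0.045,-0.92,0,1, 0,0,0,-0.045,-0.92,-0.3,1, 0,0,0,-0.045,-0.92,-0.5,1, 0,0,0,-0.045,-0.92,-0.7,1, 0,0,0,-0.045,-0.92,-0.9,1, 0,0,0,-0.045,-0.92,-1,1, 0,0,0,-0.045,-0.92,-1,1]'
```

```text
clock: 6.3
position: [0.558, -0.2351, 0.1425]
ee_rot: [-3.129, 0.001, 0.94]
ft_force: [0.4, 0.9, -0.3]
grip_width: 0.0348
finger_force: 60.2
```

```bash

python3 -m handwheel '[0,0,0,0,0,-0.2,1, 0,0,0,0,0,-0.2,1, 0,0,0,0,0,-0.2,-0.3, 0,0,0,0,0,-0.2,-0.3, 0,0,0,0,0,-0.2,-0.3, 0,0,0,0,0,-0.2,-0.3, 0,0,0,0,0,-0.2,-0.3, 0,0,0,0,0,0,-0.3, 0,0,0,0,0,0.2,-0.3, 0,0,0,0,0,0.4,-0.3, 0,0,0,0,0,0.6,-0.3, 0,0,0,0,0,0.8,-0.3, 0,0,0,0,0,1,-0.3, 0,0,0,0,0,1,-0.3]'
python3 -m handwheel '[0,0,0.9,-0.1,0.2,0,-1, 0,0,0.9,-0.2,0.4,0,-1, 0,0,0.9,-0.3,0.6,0,-1, 0,0,0.9,-0.3,0.8,0,-1, 0,0,0.9,-0.3,0.9,0,-1]'
python3 - <<'E'
from h import *
c=ctrl.capture("top");cv2.imwrite("pics/t2.png",c["frame"])
for n in("pink","wood","white"):
    for b in blobs(c,n):
        if 300<b[3]<680 and -.4e3<b[4]<400: print(b)
c=ctrl.capture("wrist")
for n in("pink","wood","white"):
    for b in blobs(c,n): print("w",b)
E
```

```text
clock: 7.47
position: [0.5621, -0.2375, 0.3596]
ee_rot: [3.129, -0.001, 0.941]
ft_force: [1.3, -1.2, 0.9]
grip_width: 0.0554
finger_force: 0.0
clock: 7.88
position: [0.4996, -0.0544, 0.352]
ee_rot: [3.139, -0.0, 1.418]
ft_force: [1.0, -0.4, -0.0]
grip_width: 0.0853
finger_force: 0.0
('pink', [174.0, 204.0], 'xy', 578, 246, 'wh', 64, 59, 'ang', 90)
('wood', [182.0, 246.0], 'xy', 447, 224, 'wh', 80, 35, 'ang', -34)
('wood', [339.0, 212.0], 'xy', 550, -251, 'wh', 46, 33, 'ang', 55)
('white', [214.0, 248.0], 'xy', 443, 130, 'wh', 51, 45, 'ang', 1)
('white', [332.0, 177.0], 'xy', 663, -235, 'wh', 307, 23, 'ang', -17)
('white', [276.0, 224.0], 'xy', 434, -55, 'wh', 847, 285, 'ang', -16)
w ('wood', [316.0, 267.0], 'xy', 558, -242, 'wh', 78, 37, 'ang', 54)
w ('white', [326.0, 349.0], 'xy', 556, -406, 'wh', 121, 45, 'ang', -9)
w ('white', [220.0, 303.0], 'xy', 407, -286, 'wh', 81, 7, 'ang', 81)
w ('white', [286.0, 292.0], 'xy', 520, -282, 'wh', 189, 90, 'ang', -10)
w ('white', [178.0, 302.0], 'xy', 348, -274, 'wh', 166, 19, 'ang', -83)
w ('white', [122.0, 274.0], 'xy', 279, -211, 'wh', 112, 26, 'ang', 43)
w ('white', [382.0, 257.0], 'xy', 658, -242, 'wh', 162, 78, 'ang', -45)
w ('white', [438.0, 18.0], 'xy', 747, 61, 'wh', 148, 42, 'ang', -9)
w ('white', [187.0, 10.0], 'xy', 440, 116, 'wh', 52, 27, 'ang', -9)
```

View pics/t2.png

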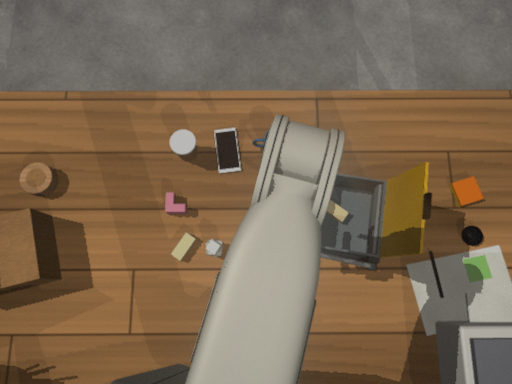

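The wood lies in the bin at (339,212) and the other scraps haven't moved. Paper ball next.

```bash

python3 -m handwheel '[0,0,0,-0.1,0.2,0,-1, 0,0,0,-0.2,0.4,0,-1, 0,0,0,-0.28,0.6,0,-1, 0,0,0,-0.28,0.8,-0.1,-1, 0,0,0,-0.28,0.935,-0.3,-1, 0,0,0,-0.28,0.935,-0.5,-1, 0,0,0,-0.28,0.935,-0.7,-1, 0,0,0,-0.28,0.935,-0.75,-1, 0,0,0,-0.28,0.935,-0.75,-1, 0,0,0,-0.28,0.935,-0.75,-1]'
python3 - <<'E'
from h import *
c=ctrl.capture("wrist");cv2.imwrite("pics/w2.png",c["frame"])
for n in("wood","white"):
    for b in blobs(c,n): print("w",b)
E
```

```text
clock: 8.82
position: [0.4456, 0.1295, 0.2007]
ee_rot: [-3.141, 0.0, 1.411]
ft_force: [-0.0, -0.3, 0.3]
grip_width: 0.0852
finger_force: 0.0
w ('wood', [243.0, 59.0], 'xy', 450, 223, 'wh', 80, 36, 'ang', -34)
w ('white', [395.0, 278.0], 'xy', 561, 8, 'wh', 75, 17, 'ang', -69)
w ('white', [119.0, 276.0], 'xy', 302, 48, 'wh', 74, 16, 'ang', 43)
w ('white', [256.0, 173.0], 'xy', 444, 127, 'wh', 58, 51, 'ang', 75)
```

View pics/w2.png

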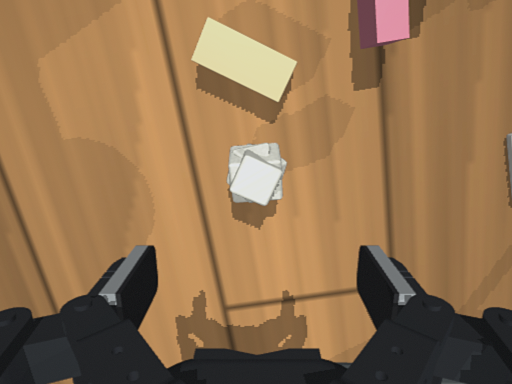

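The paper ball is centred between the fingers at (256,173). Grip, lift and carry it. The drop point is own (-0.03,-0.03), which is world (0.504,-0.219).

```bash

python3 -m handwheel '[0,0,0,0,0,-0.2,-1, 0,0,0,0,0,-0.4,-1, 0,0,0,0,0,-0.6,-1, 0,0,0,0,0,-0.75,-1, 0,0,0,0,0,-0.83,-1, 0,0,0,0,0,-0.85,-1, 0,0,0,0,0,-0.85,-1, 0,0,0,0,0,-0.85,1, 0,0,0,0,0,-0.85,1, 0,0,0,0,0,-0.85,1, 0,0,0,0,0,-0.85,1, 0,0,0,0,0,-0.85,1, 0,0,0,0,0,-0.85,1, 0,0,0,0,0,-0.85,1, 0,0,0,0,0,-0.85,1, 0,0,0,0,0,-0.85,1]'
python3 -m handwheel '[0,0,0,0,0,0.2,1, 0,0,0,0,0,0.4,1, 0,0,0,0,0,0.6,1, 0,0,0,0,0,0.8,1, 0,0,0,0,0,1,1, 0,0,0,0,0,1,1, 0,0,0,0,0,1,1]'
```

```text
clock: 10.2
position: [0.4468, 0.1299, 0.0329]
ee_rot: [3.137, -0.001, 1.412]
ft_force: [-4.6, -1.4, 21.4]
grip_width: 0.0495
finger_force: 54.0
clock: 10.78
position: [0.4464, 0.13, 0.2334]
ee_rot: [3.135, -0.002, 1.412]
ft_force: [0.1, 0.0, -0.9]
grip_width: 0.0494
finger_force: 57.9
```

```bash

python3 -m handwheel '[0,0,0,0,0,0.2,1, 0,0,0,0,0,0.4,1, 0,0,0,0,0,0.6,1, 0,0,0,0.145,-0.18,0.6,1, 0,0,0,0.145,-0.36,0.6,1, 0,0,0,0.145,-0.54,0.6,1, 0,0,0,0.145,-0.72,0.6,1, 0,0,0,0.145,-0.87,0.6,1]' >/dev/null
python3 -m handwheel '[0,0,0,0.145,-0.18,0,1, 0,0,0,0.145,-0.36,0,1, 0,0,0,0.145,-0.54,0,1, 0,0,0,0.145,-0.72,0,1, 0,0,0,0.145,-0.87,0,1, 0,0,0,0.145,-0.87,0,1, 0,0,0,0.145,-0.87,-0.3,1, 0,0,0,0.145,-0.87,-0.5,1, 0,0,0,0.145,-0.87,-0.7,1, 0,0,0,0.145,-0.87,-0.9,1, 0,0,0,0.145,-0.87,-1,1, 0,0,0,0.145,-0.87,-1,1]'
python3 -m handwheel '[0,0,0,0,0,-0.2,1, 0,0,0,0,0,-0.2,1, 0,0,0,0,0,-0.2,-0.4, 0,0,0,0,0,-0.2,-0.4, 0,0,0,0,0,-0.2,-0.4, 0,0,0,0,0,-0.2,-0.4, 0,0,0,0,0,-0.2,-0.4, 0,0,0,0,0,0,-0.4, 0,0,0,0,0,0.2,-0.4, 0,0,0,0,0,0.4,-0.4, 0,0,0,0,0,0.6,-0.4, 0,0,0,0,0,0.8,-0.4, 0,0,0,0,0,1,-0.4, 0,0,0,0,0,1,-0.4]'
python3 -m handwheel '[0,0,1,-0.14,0.2,0,-1, 0,0,1,-0.14,0.4,0,-1, 0,0,1,-0.14,0.6,0,-1, 0,0,1,-0.14,0.8,0,-1, 0,0,1,-0.14,1,0,-1]'
python3 - <<'E'
from h import *
c=ctrl.capture("top")
for n in("pink","wood","white"):
    for b in blobs(c,n):
        if 300<b[3]<680 and -.4e3<b[4]<400: print(b)
c=ctrl.capture("wrist");cv2.imwrite("pics/w3.png",c["frame"])
E
```

```text
clock: 12.45
position: [0.5, -0.2158, 0.1434]
ee_rot: [-3.131, -0.005, 1.412]
ft_force: [-1.1, 0.8, -0.4]
grip_width: 0.0494
finger_force: 58.2
clock: 13.62
position: [0.5043, -0.2186, 0.359]
ee_rot: [3.13, 0.005, 1.412]
ft_force: [0.3, -0.3, 0.6]
grip_width: 0.0601
finger_force: 0.0
clock: 14.03
position: [0.4747, -0.0165, 0.3512]
ee_rot: [3.14, 0.001, 1.942]
ft_force: [0.9, 0.3, -0.8]
grip_width: 0.0855
finger_force: 0.0
('pink', [174.0, 204.0], 'xy', 576, 246, 'wh', 64, 62, 'ang', 90)
('wood', [182.0, 246.0], 'xy', 448, 224, 'wh', 81, 36, 'ang', -34)
('wood', [339.0, 212.0], 'xy', 549, -250, 'wh', 46, 33, 'ang', 53)
('white', [326.0, 236.0], 'xy', 476, -208, 'wh', 47, 15, 'ang', -24)
('white', [303.0, 194.0], 'xy', 608, -145, 'wh', 306, 21, 'ang', -12)
('white', [251.0, 231.0], 'xy', 417, 23, 'wh', 759, 291, 'ang', -10)
```

View pics/w3.png

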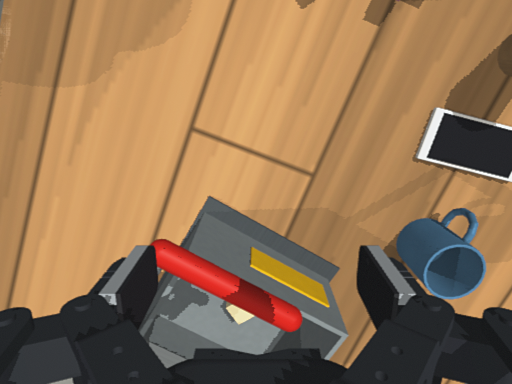

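The white blob at top-view (326,236) is inside the bin, so the paper is in. Wood A next.

```bash

python3 -m handwheel '[0,0,1,-0.14,0.2,0,-1, 0,0,1,-0.14,0.4,0,-1, 0,0,1,-0.14,0.6,0,-1, 0,0,1,-0.14,0.8,-0.1,-1, 0,0,1,-0.14,1,-0.3,-1, 0,0,1,-0.14,1,-0.5,-1, 0,0,1,-0.14,1,-0.5,-1]' >/dev/null
python3 -m handwheel '[0,0,0.17,0,0.21,-0.2,-1, 0,0,0.17,0,0.21,-0.25,-1, 0,0,0.17,0,0.21,-0.25,-1, 0,0,0.17,0,0.21,-0.25,-1]' 
python3 - <<'E'
from h import *
c=ctrl.capture("wrist")
for b in blobs(c,"wood"): print("w",b)
E
```

```text
clock: 15.05
position: [0.4471, 0.2238, 0.2001]
ee_rot: [-3.14, -0.001, 2.549]
ft_force: [0.1, 0.5, -0.2]
grip_width: 0.0854
finger_force: 0.0
w ('wood', [258.0, 171.0], 'xy', 450, 223, 'wh', 80, 36, 'ang', -34)
```

```bash

python3 -m handwheel '[0,0,0,0,0,-0.2,-1, 0,0,0,0,0,-0.4,-1, 0,0,0,0,0,-0.6,-1, 0,0,0,0,0,-0.75,-1, 0,0,0,0,0,-0.83,-1, 0,0,0,0,0,-0.87,-1, 0,0,0,0,0,-0.87,-1, 0,0,0,0,0,-0.87,1, 0,0,0,0,0,-0.87,1, 0,0,0,0,0,-0.87,1, 0,0,0,0,0,-0.87,1, 0,0,0,0,0,-0.87,1, 0,0,0,0,0,-0.87,1, 0,0,0,0,0,-0.87,1, 0,0,0,0,0,-0.87,1, 0,0,0,0,0,-0.87,1]'
python3 -m handwheel '[0,0,0,0,0,0.2,1, 0,0,0,0,0,0.4,1, 0,0,0,0,0,0.6,1, 0,0,0,0,0,0.8,1, 0,0,0,0,0,1,1, 0,0,0,0,0,1,1, 0,0,0,0,0,1,1]'
```

```text
clock: 16.43
position: [0.4482, 0.2241, 0.0276]
ee_rot: [3.14, 0.002, 2.548]
ft_force: [-0.6, -0.0, 9.1]
grip_width: 0.0347
finger_force: 59.8
clock: 17.02
position: [0.4483, 0.2242, 0.229]
ee_rot: [3.137, 0.003, 2.548]
ft_force: [-0.1, -1.0, -1.1]
grip_width: 0.0345
finger_force: 60.5
```

```bash

python3 -m handwheel '[0,0,0,0,0,0.2,1, 0,0,0,0,0,0.4,1, 0,0,0,0,0,0.62,1, 0,0,0,0.11,-0.18,0.62,1, 0,0,0,0.11,-0.36,0.62,1, 0,0,0,0.11,-0.54,0.62,1, 0,0,0,0.11,-0.72,0.62,1, 0,0,0,0.11,-0.825,0.62,1]' >/dev/null
python3 -m handwheel '[0,0,0,0.11,-0.18,0,1, 0,0,0,0.11,-0.36,0,1, 0,0,0,0.11,-0.54,0,1, 0,0,0,0.11,-0.72,0,1, 0,0,0,0.11,-0.825,0,1]'
python3 -m handwheel '[0,0,0,0.11,-0.18,0,1, 0,0,0,0.11,-0.36,0,1, 0,0,0,0.11,-0.54,0,1, 0,0,0,0.11,-0.72,0,1, 0,0,0,0.11,-0.825,0,1, 0,0,0,0.11,-0.825,0,1, 0,0,0,0.11,-0.825,-0.3,1, 0,0,0,0.11,-0.825,-0.5,1, 0,0,0,0.11,-0.825,-0.7,1, 0,0,0,0.11,-0.825,-0.9,1, 0,0,0,0.11,-0.825,-1,1, 0,0,0,0.11,-0.825,-1,1]'
python3 -m handwheel '[0,0,0,0,0,-0.15,1, 0,0,0,0,0,-0.15,1, 0,0,0,0,0,-0.15,-0.2, 0,0,0,0,0,-0.15,-0.2, 0,0,0,0,0,-0.15,-0.2, 0,0,0,0,0,-0.15,-0.2, 0,0,0,0,0,-0.15,-0.2, 0,0,0,0,0,0,-0.2, 0,0,0,0,0,0.2,-0.2, 0,0,0,0,0,0.4,-0.2, 0,0,0,0,0,0.6,-0.2, 0,0,0,0,0,0.8,-0.2, 0,0,0,0,0,1,-0.2, 0,0,0,0,0,1,-0.2]'
```

```text
clock: 18.1
position: [0.4911, -0.1091, 0.3485]
ee_rot: [-3.14, -0.003, 2.546]
ft_force: [1.3, 0.8, -1.0]
grip_width: 0.0345
finger_force: 60.5
clock: 19.1
position: [0.5102, -0.2681, 0.1429]
ee_rot: [3.141, -0.012, 2.549]
ft_force: [-0.4, 0.9, -0.8]
grip_width: 0.0348
finger_force: 60.4
clock: 20.27
position: [0.5142, -0.2717, 0.3591]
ee_rot: [-3.141, 0.012, 2.548]
ft_force: [1.5, -0.4, 0.2]
grip_width: 0.0513
finger_force: 0.0
```

```bash

python3 -m handwheel '[0,0,1,0.13,0.2,0,-1, 0,0,1,0.13,0.4,0,-1, 0,0,1,0.13,0.6,0,-1, 0,0,1,0.13,0.8,0,-1, 0,0,1,0.13,0.893,0,-1]' >/dev/null
python3 -m handwheel '[0,0,0.13,0.13,0.2,0,-1, 0,0,0.13,0.13,0.4,0,-1, 0,0,0.13,0.13,0.6,0,-1, 0,0,0.13,0.13,0.8,0,-1, 0,0,0.13,0.13,0.893,0,-1]' >/dev/null
python3 -m handwheel '[0,0,0,0.13,0.2,0,-1, 0,0,0,0.13,0.4,0,-1, 0,0,0,0.13,0.6,0,-1, 0,0,0,0.13,0.8,-0.2,-1, 0,0,0,0.13,0.893,-0.4,-1, 0,0,0,0.13,0.893,-0.6,-1, 0,0,0,0.13,0.893,-0.75,-1, 0,0,0,0.13,0.893,-0.75,-1, 0,0,0,0.13,0.893,-0.75,-1]'
python3 - <<'E'
from h import *
c=ctrl.capture("wrist");cv2.imwrite("pics/w4.png",c["frame"])
for b in blobs(c,"pink"): print("w",b)
for X in [(.593,.264,.045)]: print(proj(c,X))
c=ctrl.capture("top")
cv2.imwrite("pics/t4.png",cv2.resize(c["frame"][130:290,130:440],None,fx=2.5,fy=2.5))
E
```

```text
clock: 21.85
position: [0.5905, 0.2645, 0.1992]
ee_rot: [-3.14, -0.004, 3.14]
ft_force: [-0.2, 0.2, 2.2]
grip_width: 0.0855
finger_force: 0.0
w ('pink', [244.0, 158.0], 'xy', 580, 248, 'wh', 64, 60, 'ang', 0)
[256.81476747 179.30860519]
```

View pics/w4.png

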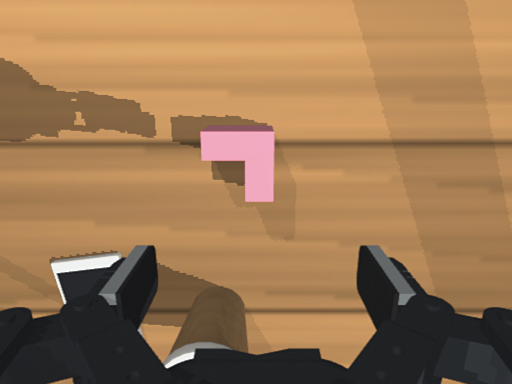

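View pics/t4.png

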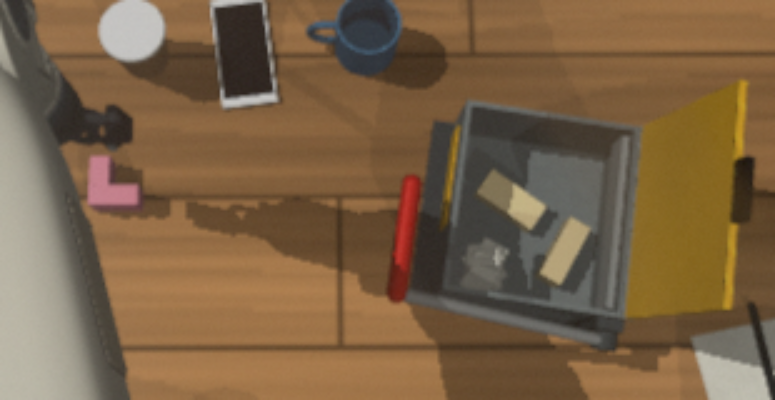

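The top view shows both woods and the paper inside the bin. In the wrist view the foam's free arm is centred at about (259,180), matching the grasp point.

```bash

python3 -m handwheel '[0,0,0,0,0,-0.2,-1, 0,0,0,0,0,-0.4,-1, 0,0,0,0,0,-0.6,-1, 0,0,0,0,0,-0.75,-1, 0,0,0,0,0,-0.83,-1, 0,0,0,0,0,-0.86,-1, 0,0,0,0,0,-0.86,-1, 0,0,0,0,0,-0.86,1, 0,0,0,0,0,-0.86,1, 0,0,0,0,0,-0.86,1, 0,0,0,0,0,-0.86,1, 0,0,0,0,0,-0.86,1, 0,0,0,0,0,-0.86,1, 0,0,0,0,0,-0.86,1, 0,0,0,0,0,-0.86,1, 0,0,0,0,0,-0.86,1, 0,0,0,0,0,-0.86,1]'
python3 -m handwheel '[0,0,0,0,0,0.2,1, 0,0,0,0,0,0.4,1, 0,0,0,0,0,0.6,1, 0,0,0,0,0,0.8,1, 0,0,0,0,0,1,1, 0,0,0,0,0,1,1, 0,0,0,0,0,1,1]'
```

```text
clock: 23.37
position: [0.592, 0.2649, 0.0293]
ee_rot: [3.141, 0.002, 3.14]
ft_force: [-0.6, -0.5, 5.8]
grip_width: 0.0235
finger_force: 59.4
clock: 23.95
position: [0.5923, 0.265, 0.2313]
ee_rot: [3.14, 0.005, 3.14]
ft_force: [0.6, -0.2, -1.0]
grip_width: 0.0237
finger_force: 58.8
```

```bash

python3 -m handwheel '[0,0,0,0,0,0.2,1, 0,0,0,0,0,0.4,1, 0,0,0,0,0,0.61,1, 0,0,0,0,-0.18,0.61,1, 0,0,0,0,-0.36,0.61,1, 0,0,0,0,-0.54,0.61,1, 0,0,0,0,-0.72,0.61,1, 0,0,0,0,-0.893,0.61,1]' >/dev/null
python3 -m handwheel '[0,0,0,0,-0.18,0,1, 0,0,0,0,-0.36,0,1, 0,0,0,0,-0.54,0,1, 0,0,0,0,-0.72,0,1, 0,0,0,0,-0.893,0,1]'
python3 -m handwheel '[0,0,0,0,-0.18,0,1, 0,0,0,0,-0.36,0,1, 0,0,0,0,-0.54,0,1, 0,0,0,0,-0.72,0,1, 0,0,0,0,-0.893,0,1, 0,0,0,0,-0.893,0,1, 0,0,0,0,-0.893,-0.3,1, 0,0,0,0,-0.893,-0.5,1, 0,0,0,0,-0.893,-0.7,1, 0,0,0,0,-0.893,-0.9,1, 0,0,0,0,-0.893,-1,1, 0,0,0,0,-0.893,-1,1]'
python3 -m handwheel '[0,0,0,0,0,-0.2,1, 0,0,0,0,0,-0.25,1, 0,0,0,0,0,-0.25,0, 0,0,0,0,0,-0.25,0, 0,0,0,0,0,-0.25,0, 0,0,0,0,0,-0.25,0, 0,0,0,0,0,-0.25,0, 0,0,0,0,0,0,0, 0,0,0,0,0,0.2,0, 0,0,0,0,0,0.4,0, 0,0,0,0,0,0.6,0, 0,0,0,0,0,0.8,0, 0,0,0,0,0,1,0, 0,0,0,0,0,1,0]'
python3 - <<'E'
from h import *
c=ctrl.capture("wrist"); cv2.imwrite("pics/w5.png",c["frame"])
print(ctrl.read_state()["qpos"].round(2))
E
```

```text
clock: 25.03
position: [0.591, -0.0943, 0.3488]
ee_rot: [3.141, -0.002, 3.14]
ft_force: [0.3, 1.0, 0.0]
grip_width: 0.0232
finger_force: 58.8
clock: 26.03
position: [0.588, -0.2688, 0.1418]
ee_rot: [3.134, -0.011, 3.14]
ft_force: [-0.3, 1.2, -0.5]
grip_width: 0.0233
finger_force: 58.9
clock: 27.2
position: [0.592, -0.2715, 0.3608]
ee_rot: [-3.134, 0.012, 3.14]
ft_force: [1.4, -1.4, 0.8]
grip_width: 0.0424
finger_force: 0.0
[-0.56  0.44  0.57  1.68  0.   -0.56]
```

View pics/w5.png

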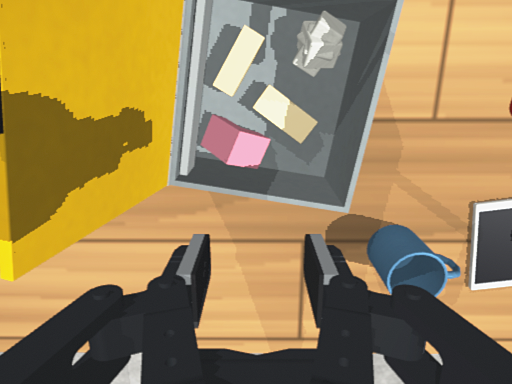

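All four scraps lie low in the bin, with the foam at (235,140). Now I'll close the gripper, rise, turn and go behind the lid.

```bash

python3 -m handwheel '[0,0,-1,0,0,0.35,1, 0,0,-1,0,0,0.35,1, 0,0,-1,0,0,0.35,1, 0,0,-1,0,0,0.35,1, 0,0,-1,0,0,0.35,1]'
python3 -m handwheel '[0,0,-1,-0.1,-0.28,0,1, 0,0,-1,-0.21,-0.554,0,1, 0,0,-1,-0.21,-0.554,0,1, 0,0,-1,-0.21,-0.554,0,1, 0,0,-1,-0.21,-0.554,0,1]'
python3 -m handwheel '[0,0,-1,-0.1,-0.28,0,1, 0,0,-1,-0.21,-0.554,0,1, 0,0,-1,-0.21,-0.554,0,1, 0,0,-1,-0.21,-0.554,0,1, 0,0,-1,-0.21,-0.554,0,1]'
python3 -m handwheel '[0,0,-0.31,0,0,0,1, 0,0,-0.31,0,0,0,1, 0,0,-0.31,0,0,0,1, 0,0,-0.31,0,0,0,1]'
python3 - <<'E'
from h import *
c=ctrl.capture("scene"); cv2.imwrite("pics/s6.png",c["frame"][60:310,0:330])
print(ctrl.read_state()["qpos"].round(2))
o=np.radians(-99.27);ex=np.array([np.cos(o),np.sin(o)]);ey=np.array([-ex[1],ex[0]]);b=np.array([.528,-.253])
for th,r in [(2.05,.175),(1.9,.175),(1.7,.175),(1.5,.17),(1.3,.17),(1.1,.165),(.9,.16),(.7,.155),(.5,.15),(.3,.145),(.15,.14),(0,.135)]:
    x=.1-r*np.cos(th)+.008*np.sin(th)+.011*abs(np.sin(th)); z=.13+r*np.sin(th)+.008*np.cos(th)+.019
    w=b+ex*x+ey*.02; print(th,w.round(3),round(z,3))
E
```

```text
clock: 27.67
position: [0.5914, -0.2712, 0.4203]
ee_rot: [-3.142, 0.0, 2.61]
ft_force: [-0.4, -0.6, 0.3]
grip_width: 0.0001
finger_force: 0.0
clock: 28.08
position: [0.5485, -0.384, 0.4188]
ee_rot: [-3.141, -0.002, 2.086]
ft_force: [0.7, -0.1, -0.7]
grip_width: -0.0004
finger_force: 0.0
clock: 28.5
position: [0.5017, -0.4885, 0.4088]
ee_rot: [3.133, 0.009, 1.566]
ft_force: [-0.6, -0.5, 0.7]
grip_width: 0.0003
finger_force: 0.0
clock: 28.83
position: [0.5032, -0.4862, 0.4104]
ee_rot: [3.132, 0.011, 1.414]
ft_force: [-0.9, -0.0, 0.3]
grip_width: 0.0001
finger_force: 0.0
[-0.89  0.61  1.    1.95 -0.    0.84]
2.05 [ 0.516 -0.451] 0.301
1.9 [ 0.52  -0.428] 0.312
1.7 [ 0.525 -0.396] 0.322
1.5 [ 0.531 -0.362] 0.319
1.3 [ 0.536 -0.328] 0.315
1.1 [ 0.541 -0.298] 0.3
0.9 [ 0.545 -0.271] 0.279
0.7 [ 0.549 -0.25 ] 0.255
0.5 [ 0.551 -0.234] 0.228
0.3 [ 0.553 -0.224] 0.199
0.15 [ 0.553 -0.221] 0.178
0 [ 0.553 -0.222] 0.157
```

View pics/s6.png

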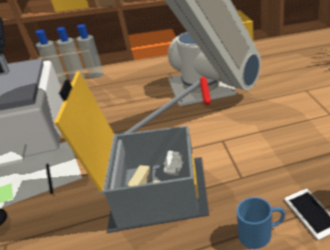

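```bash

python3 -m handwheel '[0,0,0,0,0,-0.2,1, 0,0,0,0,0,-0.4,1, 0,0,0,0,0,-0.52,1, 0,0,0,0,0,-0.52,1, 0,0,0,0,0,-0.52,1]'
python3 - <<'E'
from h import *
c=ctrl.capture("top"); cv2.imwrite("pics/t7.png",cv2.resize(c["frame"][150:290,270:500],None,fx=2,fy=2))
E
```

```text
clock: 29.3
position: [0.5021, -0.4867, 0.3057]
ee_rot: [3.134, 0.009, 1.41]
ft_force: [-0.2, -0.9, 0.5]
grip_width: 0.0001
finger_force: 0.0
```

View pics/t7.png

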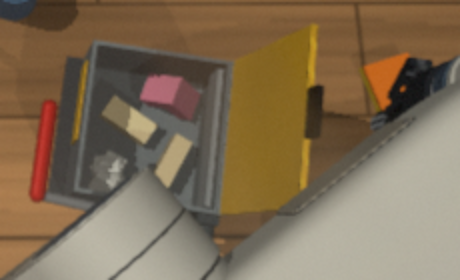

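The hand is behind the lid's free edge, with the black fingers at about (400,90). Pushing the lid over.

```bash

python3 -m handwheel '[0,0,0,0.05,0.15,0.05,1, 0,0,0,0.09,0.27,0.05,1, 0,0,0,0.1,0.35,0.07,1, 0,0,0,0.115,0.455,0.085,1, 0,0,0,0.13,0.54,0.085,1, 0,0,0,0.145,0.625,0.085,1, 0,0,0,0.16,0.71,0.07,1, 0,0,0,0.17,0.795,0.05,1, 0,0,0,0.18,0.87,0.015,1, 0,0,0,0.18,0.87,0.015,1]'
python3 - <<'E'
from h import *
c=ctrl.capture("scene"); cv2.imwrite("pics/s8.png",c["frame"][60:310,0:330])
E
```

```text
clock: 30.18
position: [0.539, -0.3117, 0.3107]
ee_rot: [3.13, 0.012, 1.409]
ft_force: [-0.2, -0.2, 0.4]
grip_width: 0.0003
finger_force: 0.0
```

View pics/s8.png

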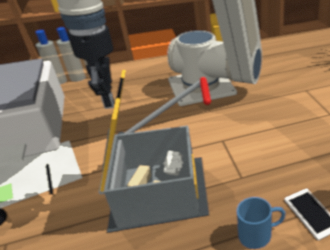

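The lid is now upright at about (115,130). Continuing the arc down to shut it.

```bash

python3 -m handwheel '[0,0,0,0.01,0.1,-0.03,1, 0,0,0,0.02,0.18,-0.08,1, 0,0,0,0.03,0.26,-0.14,1, 0,0,0,0.04,0.31,-0.2,1, 0,0,0,0.05,0.36,-0.27,1, 0,0,0,0.055,0.4,-0.34,1, 0,0,0,0.06,0.42,-0.41,1, 0,0,0,0.065,0.44,-0.48,1, 0,0,0,0.07,0.45,-0.55,1, 0,0,0,0.07,0.45,-0.61,1, 0,0,0,0.07,0.45,-0.66,1, 0,0,0,0.07,0.45,-0.7,1, 0,0,0,0.07,0.45,-0.74,1, 0,0,0,0.07,0.45,-0.76,1, 0,0,0,0.07,0.45,-0.78,1, 0,0,0,0.07,0.45,-0.78,1, 0,0,0,0.07,0.45,-0.78,1]'
python3 - <<'E'
from h import *
c=ctrl.capture("scene"); cv2.imwrite("pics/s9.png",c["frame"][60:310,0:330])
E
```

```text
clock: 31.65
position: [0.5526, -0.2242, 0.1568]
ee_rot: [3.128, 0.013, 1.406]
ft_force: [-8.7, 6.0, 29.4]
grip_width: -0.0001
finger_force: 14.7
```

View pics/s9.png

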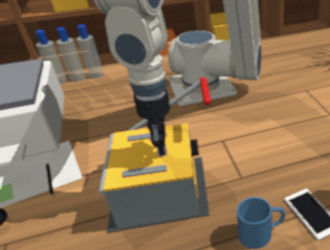

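The yellow lid lies flat on the rim around (155,155), shut. Rising and moving above the red lever bar.

```bash

python3 -m handwheel '[0,0,0,0,0,0.2,1, 0,0,0,0,0,0.4,1, 0,0,0,0,0,0.6,1, 0,0,0,0,0,0.8,1, 0,0,0,0,0,0.93,1, 0,0,0,-0.1,0.2,0.93,1, 0,0,0,-0.2,0.4,0.93,1, 0,0,0,-0.265,0.6,0.93,1, 0,0,0,-0.265,0.685,0.93,1, 0,0,0,-0.265,0.685,0.93,1, 0,0,0,-0.265,0.685,0.75,1, 0,0,0,-0.265,0.685,0.75,1, 0,0,0,-0.265,0.685,0.75,1]'
python3 - <<'E'
from h import *
c=ctrl.capture("wrist"); cv2.imwrite("pics/w10.png",c["frame"])
E
```

```text
clock: 32.78
position: [0.4987, -0.087, 0.3021]
ee_rot: [3.135, 0.01, 1.406]
ft_force: [0.1, -0.0, 0.9]
grip_width: -0.0003
finger_force: 0.0
```

View pics/w10.png

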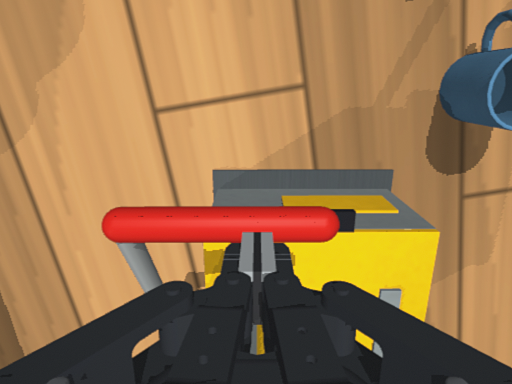

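The closed fingertips at (257,235) are just above the red bar (bar centre at v≈224), so I'll shift slightly forward. Pressing along the arc now.

```bash

python3 -m handwheel '[0,0,0,0,0.01,-0.1,1, 0,0,0,0,0.05,-0.2,1, 0,0,0,0.01,0.09,-0.3,1, 0,0,0,0.02,0.13,-0.4,1, 0,0,0,0.03,0.17,-0.51,1, 0,0,0,0.03,0.185,-0.62,1, 0,0,0,0.03,0.2,-0.725,1, 0,0,0,0.03,0.21,-0.8,1, 0,0,0,0.03,0.21,-0.87,1, 0,0,0,0.03,0.21,-0.91,1, 0,0,0,0.03,0.21,-0.94,1, 0,0,0,0.03,0.21,-0.96,1, 0,0,0,0.03,0.21,-0.98,1, 0,0,0,0.03,0.21,-0.98,1, 0,0,0,0.03,0.21,-0.98,1, 0,0,0,0.03,0.21,-0.98,1]'
python3 - <<'E'
from h import *
c=ctrl.capture("scene"); cv2.imwrite("pics/s11.png",c["frame"][60:310,0:330])
E
```

```text
clock: 34.17
position: [0.5076, -0.0454, 0.1113]
ee_rot: [3.125, 0.011, 1.406]
ft_force: [-6.4, 4.9, 32.2]
grip_width: 0.0
finger_force: 16.6
```

View pics/s11.png

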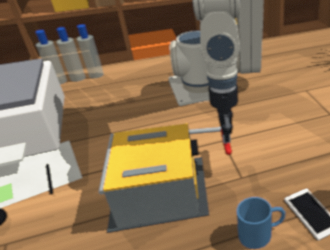

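The lever is at its stop (32 N, fingertips at the 85 mm bar height). Letting it return along the arc, then clearing it.

```bash

python3 -m handwheel '[0,0,0,0,0,0.05,1, 0,0,0,0,0,0.12,1, 0,0,0,0,-0.01,0.25,1, 0,0,0,0,-0.03,0.37,1, 0,0,0,0,-0.05,0.48,1, 0,0,0,-0.01,-0.09,0.58,1, 0,0,0,-0.02,-0.13,0.69,1, 0,0,0,-0.03,-0.17,0.8,1, 0,0,0,-0.03,-0.2,0.9,1, 0,0,0,-0.03,-0.2,1,1, 0,0,0,-0.03,-0.2,1,1]'
python3 -m handwheel '[0,0,0,0,0,0.2,1, 0,0,0,0,0,0.3,1, 0,0,0,-0.2,0.2,0.3,1, 0,0,0,-0.4,0.4,0.3,1, 0,0,0,-0.5,0.7,0.3,1, 0,0,0,-0.5,0.9,0.3,1, 0,0,0,-0.5,0.9,0.3,1, 0,0,0,-0.5,0.9,0.3,1, 0,0,0,-0.5,0.9,0.3,1, 0,0,0,-0.5,0.9,0.3,1, 0,0,0,-0.5,0.9,0.3,1, 0,0,0,-0.5,0.9,0.3,1]'
python3 - <<'E'
from h import *
a=ctrl.capture("scene")["frame"]; c=ctrl.capture("top"); b=c["frame"]
for n in("pink","wood","red"):
    for x in blobs(c,n): print(x)
cv2.imwrite("pics/e12.png",np.hstack([a[60:320,0:390],b[80:340,130:520]]))
E
```

```text
clock: 35.13
position: [0.5005, -0.0862, 0.3118]
ee_rot: [3.126, 0.012, 1.405]
ft_force: [-0.3, -0.6, 0.7]
grip_width: -0.0
finger_force: 0.0
clock: 36.13
position: [0.3999, 0.094, 0.3668]
ee_rot: [3.132, 0.011, 1.404]
ft_force: [0.0, -0.2, -0.4]
grip_width: -0.0
finger_force: 0.0
('red', [291.0, 222.0], 'xy', 478, -83, 'wh', 122, 15, 'ang', -9)
```

View pics/e12.png

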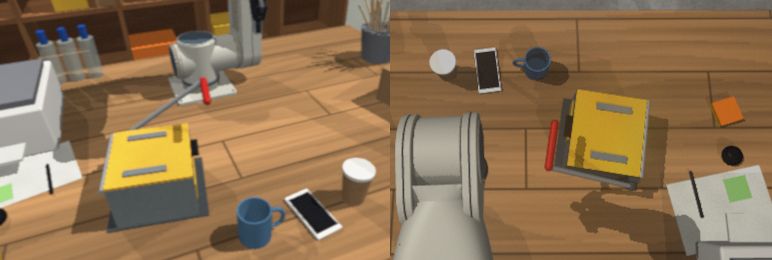

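The lid is shut, the lever bar is back at its starting position, the counter is clear of scrap, and the mug, cup and phone haven't moved. Handing in.

```bash
python3 -c "
from rig import ctrl
print(ctrl.sign_off())"
```

```text
the job is handed in; nothing more can be done
None
```

Job handed in after about 36 s of robot time: all four scrap pieces (one paper ball, one foam corner, two wooden offcuts) are in the box, the lid is shut, the lever was pressed to its stop and came back up, and the mug, coffee cup and phone were left alone.

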